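Raise the guard and pump the clamp onto the bushing

ROBOT

A 7-joint arm with a two-finger parallel gripper is mounted at the origin on a cart in front of the work surface, level with it; the furniture and walls round the work are solid. World frame = base frame: x ahead of the robot, y to its left, z up, the work surface at z = 0. Lengths are in m, angles in degrees, forces in N, time in s.
With the tool pointing down it reaches from about 0.35 to 0.9 m from the base axis. Payload 19.9 kg.
Tool frame: the origin (TCP) lies on the centre line of the jaws, within the pads' length; the fingertips stand 8 mm ahead of it and the grasp point (between the pads) lies 11 mm behind it (r.tip_extent is the distance from the TCP to the fingertips, in m); y points along the fingers, z is the direction in which the jaws open and shut, and the axes are right-handed (so a half turn about y gives the same grasp; the last joint's range is limited). The gripper opens to 94 mm and grips with 3 to 60 N. Pads are 16 mm wide; open, the fingers measure 119 mm over their backs; the gripper's body (75 mm by 177 mm) begins 78 mm behind the grasp point.
Start: joints at [68.153, 23.915, -0.59, 92.452, 0.269, 63.638, -3.037], TCP at [0.208, -0.589, 0.213] pointing down, gripper open.
Joint ranges: [-161.28, 161.28], [-22.2, 115.67], [-73.04, 71.86], [3.21, 147.25], [-68.34, 248.33], [10.77, 114.83], [-161.83, 161.83]. Speed limits (degrees/s): [108.29, 108.29, 136.94, 136.94, 172.46, 172.46, 172.46].

INTERFACE

Orientations are given as [roll, pitch, yaw] about the fixed x, y, z axes, in that order (R = Rz(yaw) Ry(pitch) Rx(roll)).
In Python, from cell import r gives the robot as it stands.
- The arm moves only by the shell command python3 -m jog 'ROWS' [FORCE]. ROWS is JSON, a list that holds one entry, the list of rows, each a list of 5 numbers: the gripper command: -1 is fully open, 1 is shut, values between are in proportion, then the shift along the world's x, y, z in cm, then the turn about the world's z in rad. A call has 1 to 8 rows; each row is the pose to reach, as a shift and turn from the pose commanded when the call began; what a row does not reach only later rows make up. A row lasts 1/12 s, in which the tool goes at most 41.7 mm and 7.16 degrees, less where a joint would pass 70% of its speed; a pose out of reach is approached as far as the arm can. A call with a gripper value outside its range is refused whole. The fingers move at their own pace and stop on an object; FORCE is the grip in N (left out, the last holds). Time passes only in rows, so rows that repeat a pose let the fingers close. It gives the time, the measured TCP pose, the force and the opening at its end, in the units of the state.
- r.get_obs(): the state, without advancing time (a new reading comes with each control period).
- r.snapshot(name): name is "side" or "top" or "wrist"; returns the picture (420x560x3 uint8, blue, green, red); there is no depth.
- r.get_calibration(name): a dict with "mtx" (3x3 intrinsics, pixels), "k1" (the pictures are not rectified: a ray, as slopes to the right and down, at radius r is drawn at 1 + k1 r^2 times it, then the intrinsics apply), "extrinsics" (4x4, takes a point from world to camera coordinates); the wrist camera has in their place "tool_from_camera" (4x4, takes a point from camera to tool coordinates, whose origin is the TCP and whose axes are the tool frame's). Camera axes: x right, y up, looking along -z (the intrinsics and any distortion apply to the point x, -y, -z); pixel columns grow to the right and rows downward; lengths in m; the calibration is good to about 2 mm. A picture is of the moment at which its call begins: read the wrist's pose just before it. get_calibration takes no time and is no camera call.
- r.finish_job(): hands the job in, once; it reports no verdict.
Trained networks look in the newest picture that a camera, given by its name, has taken for a name from the list of things; names that differ only in an ending like _2 or _b are one class to them, and where a whole thing is asked for, a point or a joint stands for the part that bears it (a point fixed in the world has none). Each returns a list of dicts, best first, with "p" (0 to 1); they miss things now and then, are a little off and sometimes report something else, mostly with a low value. They report only what shows in the picture. A call takes as long as a camera call.
- r.find_in(camera, name): "bbox" ([left, top, right, bottom] in pixels, round what is visible of it).
- r.tip_of(camera, name): "xy" ([column, row] in pixels: a listed point, or the origin of a listed thing).
The state is a dict: "t": time; "joints": joint angles; "dq": joint speeds; "effort": joint torques, N m; "ee_pos": TCP position; "eef_rot": TCP orientation; "contact_force": force on the tool from outside, world axes, zero at the start; "ft_torque": the same for the moment, N m; "grip_width": opening from 0.0 (shut) to 1.0 (fully open).
Only numpy, scipy, OpenCV 4.12 (cv2) and the standard library are available. Lean on these libraries where they do the work, as an engineer would, in place of code of your own. Each camera call takes 0.05 s, during which the arm holds its last target.

TASK

Lift the clear guard of the little clamping station by its yellow bar and leave it standing straight up on its stiff hinge. Then pump the two orange grips (squeeze them together, let them spring fully open, squeeze again) until the jaw has pushed the brass bushing snugly against the steel stop and the jaw's orange spring plunger is pressed about half-way in, never bottomed out, as that would crush the bushing. Drive the jaw with the grips only, leave the things round about alone, and finish while still holding the grips squeezed, without letting go.

Things in the scene. Friction and masses are not known exactly. Their poses are not given: they have to be found in the camera images.
- station: Grey clamping station fixed to the desk, base plate 175 x 260 x 12 mm. Origin on the desk under the ram's line; x points away from the robot's side, y along the ram to the left. From +y to -y: two orange grips, blue jaw head with orange plunger and black pad, brass bushing, steel stop. Beside and between the grips nothing is over 43 mm high with the guard up; guard posts at x = +100 mm
- guard (a joint): angle of the clear guard in rad: 0 = lying flat over the station (its underside 88 mm above the desk), 1.57 = straight up, stop at 2.0. Starts nearly flat. It is 240 mm wide, 0.15 kg; the stiff hinge holds it wherever it is left (about 3 N at the bar moves it)
- guard_bar (a point): middle of the guard's yellow round bar, 10 mm thick, 120 mm long (steel arms 110 mm apart hold its ends), parallel to the station's y axis, in the plane of the guard, 180 mm from the hinge axis; free gap of 40 mm between bar and the guard's front edge. Pinched across, it turns between the fingers as the guard swings
- guard_hinge (a point): middle of the guard's hinge axis, which runs along the station's y axis, at station x = +100 mm, z = 92 mm. The guard opens upward and away from the robot's side
- grips_center (a point): fixed point midway between the two orange grips, 60 mm above the desk. Each is a block 30 mm (station x) by 14 mm (y), from 40 to 78 mm above the desk; 66 mm over their outer faces (along y) released, 40 mm squeezed. Geared together, both move equally towards this point; springs open them (5 N to start, 8 N at the end of the squeeze, plus the clamping force)
- grip_left (a joint): how far each grip has been squeezed inward, m: 0 = released, 0.013 = fully squeezed. While it grows the ram is carried along by the same distance (less up to 3 mm of idle travel); on release the ram stays but for falling back to its last ratchet tooth, at most 3 mm. It cannot be wound back
- ram (a joint): how far the jaw has advanced to station -y, m: starts at 0 to 0.016, the pad first presses the bushing against the stop at about 0.045; stop at 0.075. Three to five full squeezes are needed; saw teeth 3 mm apart on top of the steel bar
- plunger (a joint): how far the spring plunger of the jaw has been pressed in, m: 0 = free (12 mm of orange rod to be seen between blue head and black pad), 0.006 = half-way, 0.012 = bottomed out. It yields only once the bushing is against the stop; about 2 N to start, 0.9 N more per mm. From then on it goes in by as much as the ram advances
- pad_face (a point): centre of the face of the plunger's black round pad (22 mm across), 25 mm above the desk; it faces station -y
- bushing_center (a point): centre of the loose brass bushing, 34 mm diameter, 26 mm high, standing on the base plate (12 mm high) 1 to 14 mm short of the stop's face; seated, its centre is 17 mm from that face
- mug_mid (a point): mid-height of the axis of a spotted white mug 93 mm high, a bystander
- loupe: black eye loupe, 35 mm across, 40 mm high, a bystander; origin under its centre
- binder_clip_1: black binder clip about 32 mm, a bystander; origin under its centre
- stop_face (a point): middle of the flat upright face of the steel stop block (66 mm wide, 12 to 46 mm above the desk), which faces station +y; straight across from the pad. Two low cheeks, 50 mm apart, flank the bushing's place

How it is judged (in metres and radians):
On the way, in this order (a step that is already met when the one before it is completed fails the run):
1. the guard stands straight up (within 15 degrees) and the robot has let go of it (value of joint guard between 1.31 and 1.83 rad and contact force between anything else and guard below 0.3 N), for 0.2 s.
2. the grips are squeezed (value of joint grip_left above 0.005 m).
3. the grips are let open again (value of joint grip_left below 0.003 m).
4. the jaw presses the bushing and the plunger begins to yield (value of joint plunger above 0.001 m and contact force between plunger and bushing above 1 N).
At the end, for the whole second after the job is handed in: Guard upright within 15 degrees; bushing standing, within 2.5 mm of touching the stop; plunger pressed in 3 to 9 mm of its 12 mm and pushing the bushing with over 2 N, at rest; fingers still press the grips (over 1.5 N), which are at least 1 mm in from released (value of joint guard between 1.31 and 1.83 rad and value of joint plunger between 0.003 and 0.009 m and contact force between plunger and bushing above 2 N and y of bushing_center in the frame of stop_face below 0.0195 m and horizontal distance between bushing_center and stop_face below 0.022 m and angle between bushing_center's own z axis and vertical below 0.15 rad and value of joint grip_left above 0.001 m and (contact force between the fingers and grip_left above 1.5 N or contact force between the fingers and grip_right above 1.5 N) and velocity of joint ram below 0.003 m/s); the arm keeps its last pose, push and grip.
It fails at once if the plunger is bottomed out (pressed in more than 11 mm): bushing crushed (value of joint plunger above 0.011 m).
It fails at once if the robot pushes the jaw, plunger or ram itself, or the bushing (contact force between any of the arm, the fingers and ram above 1 N or contact force between any of the fingers, the arm and bushing above 1 N).
It fails at once if a bystander (mug, loupe or binder clip) is moved more than 15 mm (distance of any of mug_mid, loupe, binder_clip_1 from where it was at the start of the episode above 0.015 m).
It also fails if it takes over 51 s, if anything falls off the work surface, if the arm or the gripper's body presses on something with over 40 N, if the wrist force passes 120 N, or if a joint passes its speed limit or range.

## Working session

There is one attempt and no reset: what is moved stays moved. The work goes in short steps, Python scripts to look and compute and a shell command to move; the robot and the scene stay as the last step left them, time stands still between calls to the robot, and variables do not carry over. Pictures are saved under pics/ and viewed, and the job is handed in when it is done.

```bash
ls; mkdir -p pics
python3 - <<'E'
from cell import r
import cv2
o=r.get_obs(); print(o)
for n in ("side","top","wrist"):
    cv2.imwrite(f"pics/{n}0.png", r.snapshot(n))
    c=r.get_calibration(n); print(n,c)
    for k in ("station","guard_bar","guard_hinge","grips_center","pad_face","bushing_center","stop_face","mug_mid","loupe","binder_clip_1"):
        t=r.tip_of(n,k); print(k,[(round(d['p'],2),[round(float(v)) for v in d['xy']]) for d in t[:2]])
print(r.get_obs()['t'])
E
```

```text
pics
{'t': 0.0, 'joints': array([68.15209283, 23.94873532, -0.59089816, 92.48401229,  0.26760039,
       63.63857745, -3.03490205]), 'dq': array([-0.04374073,  0.11877068,  0.02146274,  0.03827355,  0.02934833,
        0.01969477,  0.05372558]), 'effort': array([-8.66686605e-04, -8.51245379e+01,  6.37466926e-01, -4.25993514e+01,
       -4.88506327e-02,  1.85575458e-02,  7.43970645e-05]), 'ee_pos': array([ 0.20820472, -0.58891902,  0.21282874]), 'eef_rot': array([-9.00698590e+01, -3.47768481e-03, -1.60527846e+02]), 'contact_force': array([0.70762296, 0.53258854, 0.71117512]), 'ft_torque': array([-0.01041555, -0.05146875,  0.02284058]), 'grip_width': 1.0019737312851902}
side {'mtx': array([[459.61785413,   0.        , 278.21733982],
       [  0.        , 459.61785413, 209.2586318 ],
       [  0.        ,   0.        ,   1.        ]]), 'k1': 0.02567554380835865, 'extrinsics': array([[ 0.98932326, -0.14401185,  0.02236241, -0.52107854],
       [ 0.07057389,  0.6076603 ,  0.79105517, -0.13465827],
       [-0.12751007, -0.78103108,  0.61133595, -1.07033258],
       [ 0.        ,  0.       
[... 1176 characters left out ...]
]
wrist {'mtx': array([[307.68649469,   0.        , 284.38649097],
       [  0.        , 307.68649469, 203.31823075],
       [  0.        ,   0.        ,   1.        ]]), 'k1': -0.03764647907157795, 'tool_from_camera': array([[ 2.34810959e-04, -9.66309370e-01, -2.57383267e-01,
        -7.38601619e-02],
       [ 9.69796222e-04,  2.57383373e-01, -9.66308884e-01,
        -1.70659208e-01],
       [ 9.99999502e-01, -2.27094035e-05,  9.97559613e-04,
         5.55577526e-04],
       [ 0.00000000e+00,  0.00000000e+00,  0.00000000e+00,
         1.00000000e+00]])}
station []
guard_bar []
guard_hinge []
grips_center []
pad_face []
bushing_center []
stop_face []
mug_mid []
loupe []
binder_clip_1 []
1.65
```

View pics/side0.png

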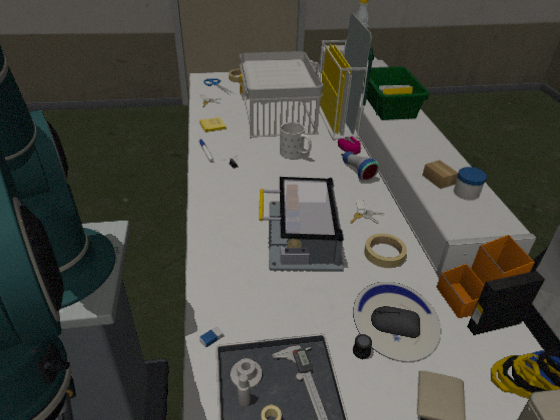

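View pics/top0.png

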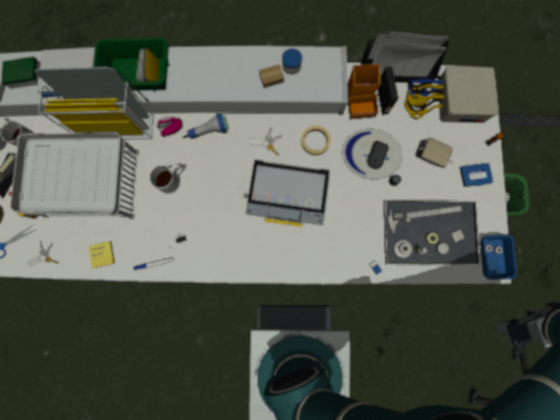

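The side view shows the station at about (305,225), with its yellow bar at about (263,204). In the top view the bar is at about (284,222). The mug and clip are well to +y, and the loupe is to -y. I'll triangulate next.

```bash
cat > h.py <<'E'
from cell import r
import cv2, numpy as np
from scipy.spatial.transform import Rotation as R
from scipy.optimize import least_squares
def tool_pose():
    o=r.get_obs(); T=np.eye(4); T[:3,:3]=R.from_euler('xyz',o['eef_rot'],degrees=True).as_matrix(); T[:3,3]=o['ee_pos']; return T
def ext(name,T=None):
    c=r.get_calibration(name)
    if 'extrinsics' in c: return c,c['extrinsics']
    return c,np.linalg.inv((tool_pose() if T is None else T)@c['tool_from_camera'])
def proj(name,P,T=None):
    c,E=ext(name,T); p=E[:3,:3]@np.asarray(P,float)+E[:3,3]
    s=np.array([p[0],-p[1]])/-p[2]; s=s*(1+c['k1']*(s@s)); K=c['mtx']
    return np.array([K[0,0]*s[0]+K[0,2],K[1,1]*s[1]+K[1,2]])
def ray(name,uv,T=None):
    c,E=ext(name,T); K=c['mtx']; d=np.array([(uv[0]-K[0,2])/K[0,0],(uv[1]-K[1,2])/K[1,1]]); s=d.copy()
    for _ in range(20): s=d/(1+c['k1']*(s@s))
    v=E[:3,:3].T@np.array([s[0],-s[1],-1]); return -E[:3,:3].T@E[:3,3], v/np.linalg.norm(v)
def at_z(name,uv,z,T=None):
    o,v=ray(name,uv,T); return o+v*(z-o[2])/v[2]
def tri(*obs):
    f=lambda P:np.concatenate([proj(n,P,*t)-uv for n,uv,*t in obs])
    s=least_squares(f,[0.5,0,0.05]); return s.x,s.fun
E
python3 - <<'E'
from h import *
for n,b in (("side",(225,150,385,285)),("top",(220,140,350,250))):
    im=cv2.imread(f"pics/{n}0.png"); x0,y0,x1,y1=b
    cv2.imwrite(f"pics/{n}0c.png",cv2.resize(im[y0:y1,x0:x1],None,fx=5 if n=='side' else 6,fy=5 if n=='side' else 6,interpolation=cv2.INTER_CUBIC)[:600,:800])
P=lambda *a:print(np.round(a,4))
print(at_z("top",(286,222),.092),at_z("side",(263,204),.092))
print(tri(("top",(286,222)),("side",(263,204))))
print(tri(("top",(170,176)),("side",(297,139))))
print(at_z("top",(395,182),.02),at_z("top",(181,238),.01))
E
```

```text
[0.48928496 0.04836584 0.092     ] [0.49638238 0.06543217 0.092     ]
(array([0.49186727, 0.04838724, 0.10473187]), array([ 0.05119026, -1.30459646, -1.01541367,  0.14807368]))
(array([0.64290707, 0.42596489, 0.06396699]), array([ 0.12033302, -1.33376158, -1.27216764,  0.23123674]))
[ 0.63552211 -0.31620738  0.02      ] [0.4413736  0.39394524 0.01      ]
```

View pics/side0c.png

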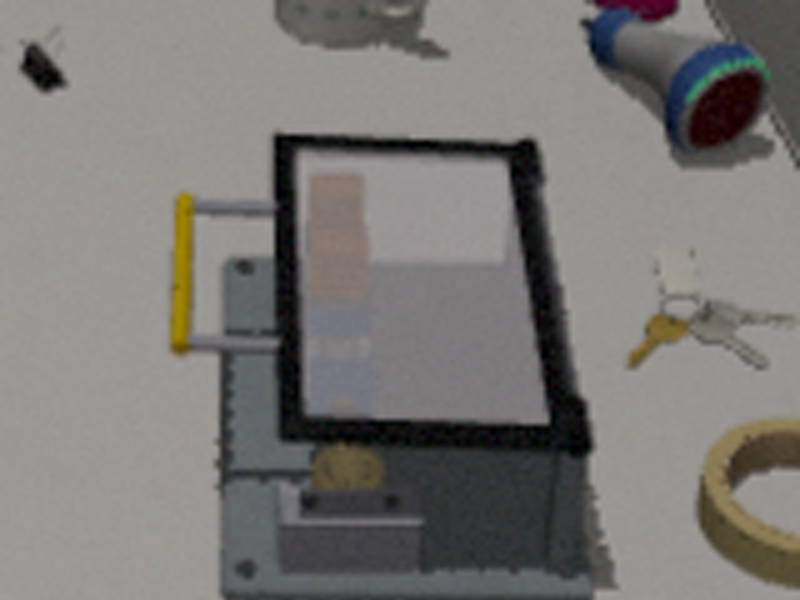

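View pics/top0c.png

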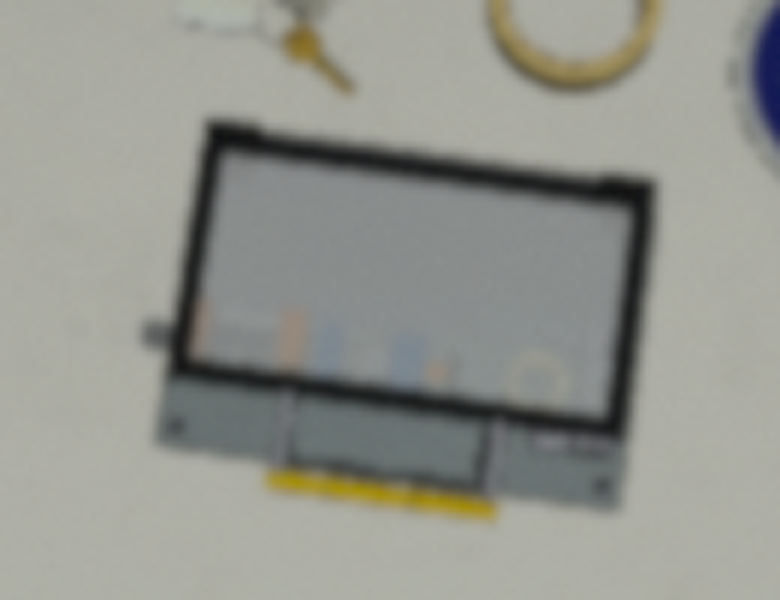

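Run:
```python
from h import *
a,ra=tri(("top",(264.5,220.2)),("side",(261.7,189.4)))
b,rb=tri(("top",(302.5,225.2)),("side",(261,220)))
print(a,ra,b,rb,np.linalg.norm(a-b)); m=(a+b)/2; d=a-b
print(m,np.degrees(np.arctan2(-d[0],d[1])))
# hinge corners
h1,_=tri(("top",(220+215/6,140+125/6)),("side",(225+535/5,150+143/5)))
h2,_=tri(("top",(220+648/6,140+186/6)),("side",(225+588/5,150+445/5)))
print(h1,h2,np.linalg.norm(h1-h2)); d=h1-h2; print((h1+h2)/2,np.degrees(np.arctan2(-d[0],d[1])))
# base plate front corners at z .012
p=at_z("top",(220+157/6,140+445/6),.012); q=at_z("top",(220+617/6,140+508/6),.012); d=p-q; print('plate',p,q,np.linalg.norm(d),np.degrees(np.arctan2(-d[0],d[1])))
for c in [(200,335),(293,335)]: print(at_z("top",(220+c[0]/6,140+c[1]/6),.078))
```

```text
[0.49658834 0.11451519 0.10095946] [ 0.04539086 -1.1159497  -0.90759121  0.13308662] [ 0.48205051 -0.00251446  0.09725264] [ 0.0302892  -0.88474276 -0.66275283  0.09452185] 0.11798740655234989
[0.48931943 0.05600037 0.09910605] -7.081205801739706
[0.68570448 0.14473939 0.09912717] [ 0.65677736 -0.08355201  0.09084869] 0.23026566063809462
[0.67124092 0.03059369 0.09498793] -7.2215418141228085
plate [0.52296451 0.17943783 0.012     ] [ 0.49072762 -0.07393223  0.012     ] 0.2554126170758115 -7.25092445692532
[0.57296675 0.15219136 0.078     ]
[0.57345353 0.10316336 0.078     ]
```

The bar's middle is at (0.489, 0.056, ~0.098), 118 mm long against 120 nominal. The station yaw is about -7.2° and the hinge is at (0.669, 0.033), which agrees with the 180 mm radius. I'll move to above the bar, with the jaws turned along station x.

```bash
python3 -m jog '[[[0.3,14,32,3.5,0.55],[0.3,14,32,3.5,0.55],[0.3,14,32,3.5,0.55],[0.3,14,32,3.5,0.55],[0.3,14,32,3.5,0.55],[0.3,14,32,3.5,0.55],[0.3,14,32,3.5,0.55],[0.3,14,32,3.5,0.55]]]' 20
```

```text
t: 2.32
ee_pos: [0.3415, -0.2836, 0.2471]
eef_rot: [-90.0, -0.0, -129.0]
contact_force: [1.1, -1.0, 0.3]
grip_width: 0.469
```

```bash
python3 -m jog '[[[0.3,14.1,32.5,0,0.555],[0.3,14.1,32.5,0,0.555],[0.3,14.1,32.5,0,0.555],[0.3,14.1,32.5,0,0.555],[0.3,14.1,32.5,0,0.555],[0.3,14.1,32.5,0,0.555],[0.3,14.1,32.5,0,0.555],[0.3,14.1,32.5,0,0.555]]]'
python3 -m jog '[[[0.3,0,0,0,0],[0.3,0,0,0,0],[0.3,0,0,0,0]]]'
python3 - <<'E'
from h import *
T=tool_pose(); print(r.get_obs()['ee_pos'],r.get_obs()['eef_rot'])
cv2.imwrite("pics/w1.png",r.snapshot("wrist"))
for z in (.092,.099): print(proj("wrist",[0.489,0.056,z],T))
print(r.tip_of("wrist","guard_bar"),r.find_in("wrist","guard_bar"))
E
```

```text
t: 2.98
ee_pos: [0.4744, 0.0224, 0.247]
eef_rot: [-89.9, -0.0, -97.2]
contact_force: [0.7, -0.4, 0.1]
grip_width: 0.353
t: 3.23
ee_pos: [0.4737, 0.02, 0.2465]
eef_rot: [-90.0, -0.0, -97.2]
contact_force: [-0.4, 0.3, 0.3]
grip_width: 0.353
[0.47373695 0.02003798 0.24651115] [-9.00265378e+01 -1.40720614e-02 -9.72126407e+01]
[295.15938411 157.29263345]
[295.38533965 158.05389626]
[{'xy': [461.7, 159.9], 'p': 0.73}, {'xy': [295.7, 159.7], 'p': 0.66}] [{'bbox': [289.3, 28.7, 487.9, 265.9], 'p': 0.74}]
```

View pics/w1.png

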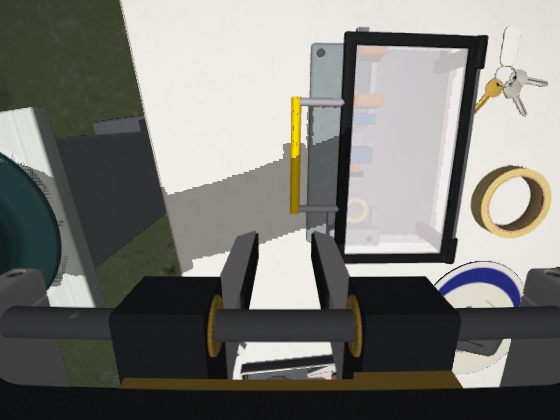

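The wrist view shows the bar from (296,97) to (295,213), with its middle at (295.5,155). I predicted (295,158), so they agree. I'll centre over it and descend.

```bash
python3 -m jog '[[[0.3,1.5,3.6,0,0],[0.3,1.5,3.6,-2,0],[0.3,1.5,3.6,-5,0],[0.3,1.5,3.6,-8,0],[0.3,1.5,3.6,-8,0]]]'
python3 - <<'E'
from h import *
T=tool_pose(); print(r.get_obs()['ee_pos'],r.get_obs()['eef_rot'])
cv2.imwrite("pics/w2.png",r.snapshot("wrist"))
for z in (.092,.099): print(proj("wrist",[0.489,0.056,z],T))
E
```

```text
t: 3.8
ee_pos: [0.4864, 0.055, 0.1626]
eef_rot: [-90.4, -0.1, -97.3]
contact_force: [-0.4, -0.3, -1.1]
grip_width: 0.352
[0.4864287  0.05504007 0.16255381] [-9.03531048e+01 -6.34613194e-02 -9.72966546e+01]
[288.65732448 213.305566  ]
[288.71936716 215.84729854]
```

View pics/w2.png

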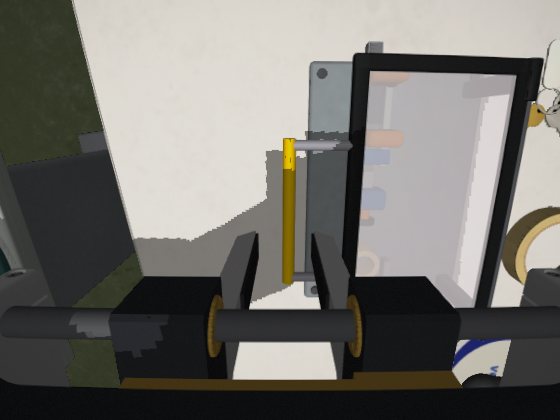

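The bar is at column 289 and predicted at 288.7, so the alignment is good. I'll descend the rest of the way and pinch.

```bash
python3 -m jog '[[[0.3,0.25,0,-3,0],[0.3,0.25,0,-6,0],[0.3,0.25,0,-7.4,0],[0.3,0.25,0,-7.4,0],[1,0.25,0,-7.4,0],[1,0.25,0,-7.4,0],[1,0.25,0,-7.4,0]]]' 15
python3 - <<'E'
from h import *
o=r.get_obs();print(o['ee_pos'],o['eef_rot'],o['contact_force'],o['grip_width'])
cv2.imwrite("pics/w3.png",r.snapshot("wrist"))
E
```

```text
t: 4.43
ee_pos: [0.4925, 0.0563, 0.0945]
eef_rot: [-89.9, 0.0, -97.2]
contact_force: [-0.0, 0.3, -0.2]
grip_width: 0.172
[0.49251667 0.05631595 0.09450479] [-8.98526028e+01  4.37335840e-03 -9.72440228e+01] [-0.02979545  0.30716544 -0.15752347] 0.17158802385061347
```

View pics/w3.png

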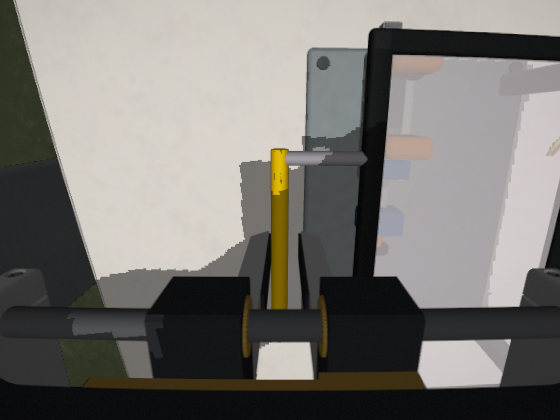

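```bash
python3 -m jog '[[[1,0,0,-0.6,0],[1,0,0,-0.6,0],[1,0,0,-0.6,0],[1,0,0,-0.6,0]]]' 15
python3 - <<'E'
from h import *
o=r.get_obs();print(o['ee_pos'],o['contact_force'],o['grip_width'])
print(r.get_obs()['t'])
h=np.array([.669,.033]);ux=np.array([np.cos(np.radians(7.2)),-np.sin(np.radians(7.2))])
R0=.18
import math
g0=o['ee_pos'][2]+.011; th0=math.asin((g0-.092)/R0); 
for th in np.linspace(th0,1.62,13): print(round(th,2),np.round(100*R0*np.array([*( -ux*(math.cos(th)-math.cos(th0))),math.sin(th)-math.sin(th0)]),2))
E
```

```text
t: 4.82
ee_pos: [0.4895, 0.0566, 0.0868]
eef_rot: [-90.2, -0.1, -97.2]
contact_force: [-11.3, 2.3, -2.4]
grip_width: 0.099
[0.48951845 0.0565614  0.08678243] [-11.32048875   2.34419993  -2.44907625] 0.09852196028039159
4.8167
0.03 [-0.  0.  0.]
0.16 [ 0.23 -0.03  2.37]
0.3 [ 0.77 -0.1   4.69]
0.43 [ 1.61 -0.2   6.91]
0.56 [ 2.73 -0.35  9.  ]
0.69 [ 4.12 -0.52 10.93]
0.83 [ 5.75 -0.73 12.66]
0.96 [ 7.58 -0.96 14.15]
1.09 [ 9.6  -1.21 15.39]
1.22 [11.76 -1.49 16.34]
1.36 [14.03 -1.77 17.01]
1.49 [16.37 -2.07 17.36]
1.62 [18.73 -2.37 17.4 ]
```

The fingers are on the bar (9.3 mm opening). There is an 11 N radial preload, so I'll ease 1.5 mm back while following the arc.

```bash
python3 -m jog '[[[1,-0.2,0,0.5,0],[1,0.05,-0.03,2.4,0],[1,0.6,-0.1,4.7,0],[1,1.4,-0.2,6.9,0],[1,2.5,-0.35,9.0,0],[1,3.9,-0.5,10.9,0],[1,5.5,-0.7,12.7,0],[1,5.5,-0.7,12.7,0]]]'
python3 - <<'E'
from h import *
o=r.get_obs();print(o['ee_pos'],o['contact_force'],o['grip_width'])
cv2.imwrite("pics/s4.png",r.snapshot("side"))
E
```

```text
t: 5.48
ee_pos: [0.5467, 0.0494, 0.2181]
eef_rot: [-90.0, -0.1, -97.2]
contact_force: [-30.0, 2.1, 25.8]
grip_width: 0.156
[0.54669661 0.04942148 0.21808922] [-30.04498928   2.08798219  25.76191667] 0.15596841137223305
```

View pics/s4.png

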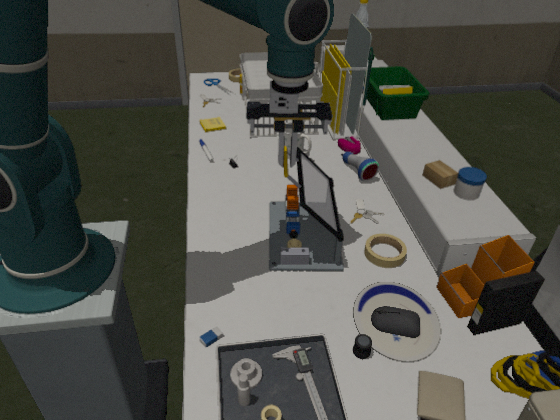

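Run:
```python
from h import *
cv2.imwrite("pics/w4.png",r.snapshot("wrist"))
im=cv2.imread("pics/s4.png"); cv2.imwrite("pics/s4c.png",cv2.resize(im[95:275,240:360],None,fx=3.3,fy=3.3,interpolation=cv2.INTER_CUBIC))
o=r.get_obs();print(o['ee_pos'],o['contact_force'],o['grip_width'],o['t'])
```

```text
[0.54443634 0.05011898 0.21584776] [-29.91614842   1.97725251  25.41594317] 0.10516635780715017 5.5833
```

View pics/s4c.png

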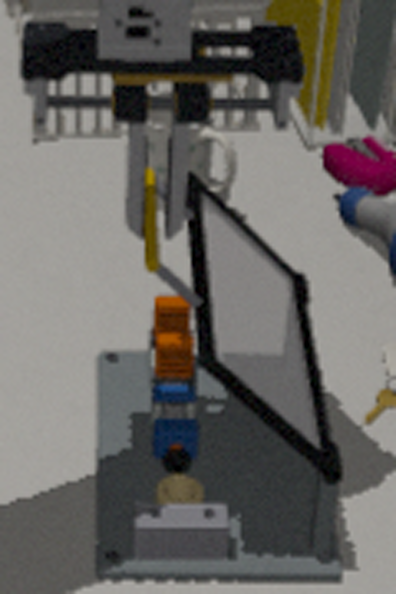

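View pics/w4.png

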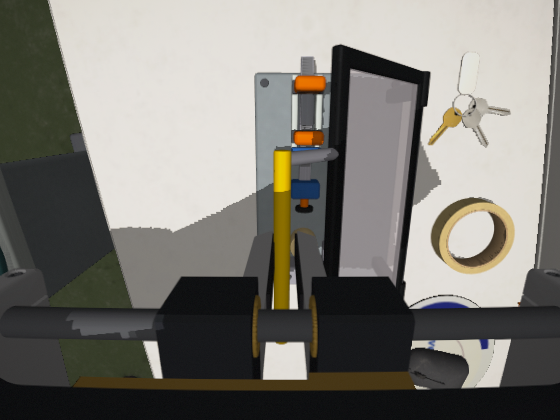

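At 47° the bar is still gripped between the fingers (column 283). The reaction is about 39 N, outward from the hinge, because my arc was about 3 mm too tight. I'll relax outward first and check the force.

```bash
python3 -m jog '[[[1,-0.3,0,0.3,0],[1,-0.3,0,0.3,0],[1,-0.3,0,0.3,0]]]'
```

```text
t: 5.83
ee_pos: [0.5439, 0.0493, 0.2181]
eef_rot: [-89.9, 0.0, -97.2]
contact_force: [1.4, -0.2, 2.4]
grip_width: 0.097
```

```bash
python3 -m jog '[[[1,1.0,-0.12,0.9,0],[1,2.0,-0.25,1.75,0],[1,3.1,-0.4,2.5,0],[1,4.3,-0.54,3.15,0],[1,5.5,-0.7,3.7,0],[1,6.7,-0.85,4.15,0],[1,6.7,-0.85,4.15,0]]]'
python3 - <<'E'
from h import *
o=r.get_obs();print(o['ee_pos'],o['contact_force'],o['grip_width'])
E
```

```text
t: 6.42
ee_pos: [0.612, 0.0405, 0.26]
eef_rot: [-89.9, 0.0, -97.3]
contact_force: [-1.7, -3.7, 10.9]
grip_width: 0.1
[0.61203524 0.04051196 0.2600386 ] [-1.71994733 -3.72452228 10.9099152 ] 0.0998748316135017
```

```bash
python3 -m jog '[[[1,1.2,-0.15,0.5,0],[1,2.4,-0.3,0.75,0],[1,3.5,-0.44,0.95,0],[1,4.5,-0.56,1.05,0],[1,5.3,-0.66,1.1,0],[1,5.3,-0.66,1.1,0],[1,5.3,-0.66,1.1,0]]]'
python3 - <<'E'
from h import *
o=r.get_obs();print(o['ee_pos'],o['contact_force'],o['grip_width'])
cv2.imwrite("pics/s5.png",r.snapshot("side"))
im=cv2.imread("pics/s5.png"); cv2.imwrite("pics/s5c.png",cv2.resize(im[75:275,240:390],None,fx=3,fy=3,interpolation=cv2.INTER_CUBIC))
E
```

```text
t: 7.0
ee_pos: [0.6642, 0.0337, 0.27]
eef_rot: [-89.9, -0.0, -97.3]
contact_force: [1.6, -2.6, 3.7]
grip_width: 0.101
[0.6641615  0.03370904 0.27001406] [ 1.56040957 -2.63301374  3.6561115 ] 0.10107895978388282
```

View pics/s5c.png

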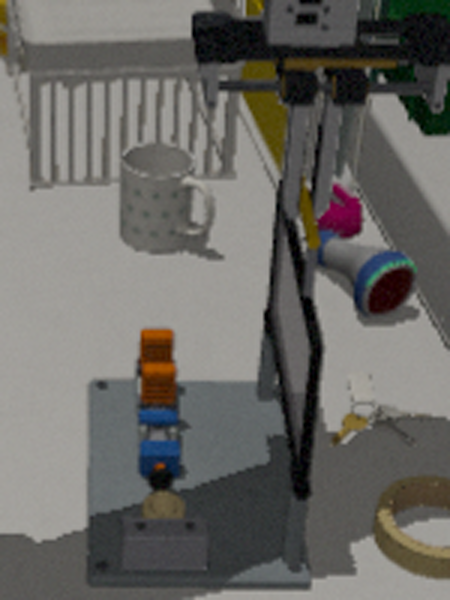

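The guard looks upright and the bar is over the hinge (x 0.664 against 0.668). I'll release it, rise, and draw back.

```bash
python3 -m jog '[[[0.3,0,0,0,0],[0.3,0,0,0,0],[0.3,0,0,0,0],[0.3,0,0,0,0],[0.3,0,0,2,0],[0.3,0,0,5,0],[0.3,0,0,8,0],[0.3,0,0,8,0]]]'
python3 - <<'E'
from h import *
o=r.get_obs();print(o['ee_pos'],o['contact_force'],o['grip_width'])
cv2.imwrite("pics/s6.png",r.snapshot("side")); cv2.imwrite("pics/w6.png",r.snapshot("wrist"))
im=cv2.imread("pics/s6.png"); cv2.imwrite("pics/s6c.png",cv2.resize(im[75:275,240:390],None,fx=3,fy=3,interpolation=cv2.INTER_CUBIC))
for n in ("side","top"):
    r.snapshot(n); print(n,r.tip_of(n,"grips_center"),r.tip_of(n,"guard_bar")[:2],r.tip_of(n,"stop_face")[:1])
E
```

```text
t: 7.72
ee_pos: [0.6647, 0.0351, 0.355]
eef_rot: [-89.6, 0.1, -97.2]
contact_force: [0.7, 0.9, -0.2]
grip_width: 0.351
[0.66465057 0.03513899 0.35498637] [ 0.70050494  0.91828761 -0.24992938] 0.351478967314005
side [{'xy': [292.6, 193.1], 'p': 0.89}] [{'xy': [341.6, 142.4], 'p': 0.84}] [{'xy': [292.6, 253.7], 'p': 0.62}]
top [{'xy': [261.9, 195.6], 'p': 0.73}] [{'xy': [293.9, 153.0], 'p': 0.98}] [{'xy': [317.1, 205.3], 'p': 0.58}]
```

View pics/s6c.png

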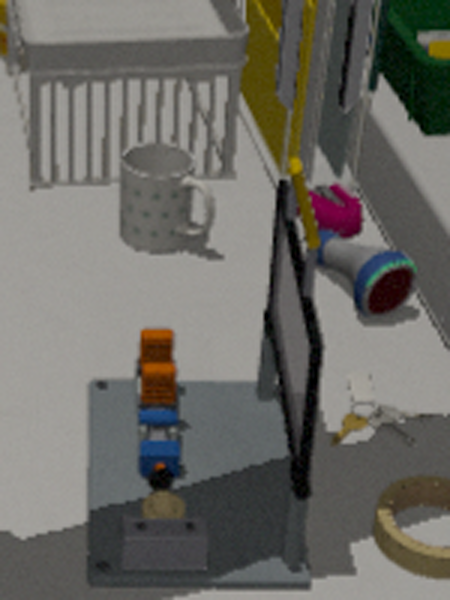

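View pics/w6.png

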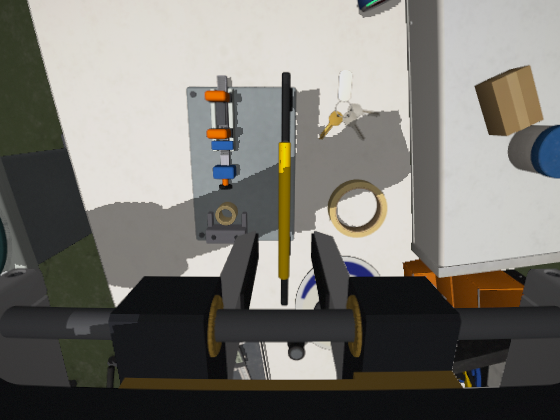

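Run:
```python
from h import *
T=tool_pose()
print('bar',tri(("top",(293.9,153)),("side",(341.6,142.4))))
print('gc',tri(("top",(261.9,195.6)),("side",(292.6,193.1))))
a=at_z("wrist",(216.5,96),.078,T);b=at_z("wrist",(217.5,133),.078,T);print(a,b,(a+b)/2,np.linalg.norm(a-b))
print('pad',at_z("wrist",(225,187.5),.025,T),'bush',at_z("wrist",(226,214.5),.038,T))
im=cv2.imread("pics/w6.png"); cv2.imwrite("pics/w6c.png",cv2.resize(im[65:250,170:310],None,fx=3.2,fy=3.2,interpolation=cv2.INTER_CUBIC))
t=np.radians(7.2);ux=np.array([np.cos(t),-np.sin(t),0]);uy=np.array([np.sin(t),np.cos(t),0])
o=np.array([.669,.033,0])-.1*ux;print('origin',o)
for P in (a,b): print((P-o)@ux,(P-o)@uy)
```

```text
bar (array([0.66238344, 0.02983697, 0.27306775]), array([ 0.27699274, -1.86867399, -1.48334969,  0.32344886]))
gc (array([0.57842078, 0.12501506, 0.07517485]), array([ 0.09328649, -1.21937633, -0.98896454,  0.16905592]))
[0.58401314 0.15356662 0.078     ] [0.5766258  0.10454084 0.078     ] [0.58031947 0.12905373 0.078     ] 0.049579227727278866
pad [0.56174083 0.01633788 0.025     ] bush [ 0.55838089 -0.02594318  0.038     ]
origin [0.56978853 0.04553332 0.        ]
0.0005722797682781776 0.10896424015663232
-0.00061224883476444 0.059399164609207286
```

View pics/w6c.png

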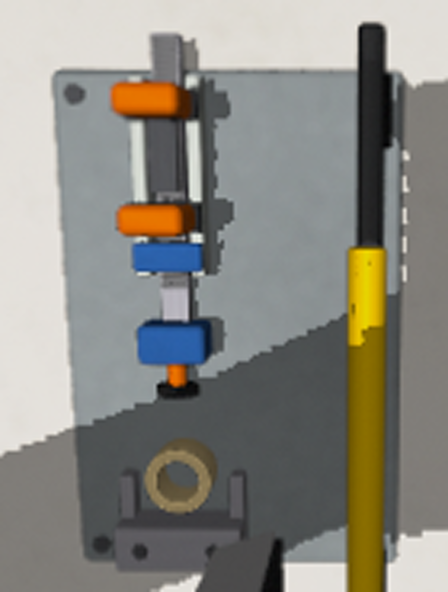

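The bar is at z 0.273, so the guard is upright. The grips' tops are 49.6 mm apart (52 expected), centred at (0.580, 0.129). I'll move there at height while turning +90°.

```bash
python3 -m jog '[[[-1,-3,2,0,0.1],[-1,-6,5,0,0.22],[-1,-8.5,9.3,0,0.34],[-1,-8.5,9.3,0,0.46],[-1,-8.5,9.3,0,0.58],[-1,-8.5,9.3,0,0.7],[-1,-8.5,9.3,0,0.82],[-1,-8.5,9.3,0,0.94]]]'
python3 -m jog '[[[-1,0,0,0,0.12],[-1,0,0,0,0.24],[-1,0,0,0,0.36],[-1,0,0,-3,0.48],[-1,0,0,-6,0.6],[-1,0,0,-10,0.63],[-1,0,0,-14,0.63],[-1,0,0,-14,0.63]]]'
python3 - <<'E'
from h import *
T=tool_pose();o=r.get_obs();print(o['t'],o['ee_pos'],o['eef_rot'],o['contact_force'],o['grip_width'])
cv2.imwrite("pics/w7.png",r.snapshot("wrist"))
print(r.tip_of("wrist","grips_center"),proj("wrist",[.580,.1285,.06],T))
E
```

```text
t: 8.88
ee_pos: [0.5783, 0.1273, 0.3491]
eef_rot: [-90.0, -0.0, -43.0]
contact_force: [-0.7, -0.6, -0.7]
grip_width: 0.878
t: 9.55
ee_pos: [0.5755, 0.1257, 0.2027]
eef_rot: [-90.1, 0.5, -7.3]
contact_force: [-2.0, -0.8, -0.3]
grip_width: 1.003
9.55 [0.57554804 0.12574189 0.20268241] [-90.14791211   0.47510198  -7.26639666] [-1.97842385 -0.81935509 -0.31541343] 1.002667124077978
[{'xy': [290.1, 198.0], 'p': 0.57}] [288.46152018 200.67014075]
```

View pics/w7.png

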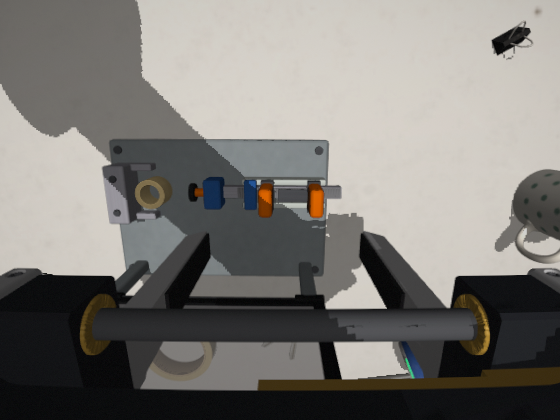

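The grips are at about (265,200) and (316,200) in the wrist view, the jaw head at (214,192) and the bushing at (153,192). I'll refine the centre.

Run:
```python
from h import *
T=tool_pose();o=r.get_obs();print(o['t'],o['ee_pos'],o['eef_rot'])
im=r.snapshot("wrist");cv2.imwrite("pics/w8.png",im)
cv2.imwrite("pics/w8c.png",cv2.resize(im[130:240,95:350],None,fx=3,fy=3,interpolation=cv2.INTER_CUBIC))
hsv=cv2.cvtColor(im,cv2.COLOR_BGR2HSV); m=cv2.inRange(hsv,(3,150,90),(18,255,255))
n,l,s,c=cv2.connectedComponentsWithStats(m)
for i in range(1,n):
    if s[i,4]>40: print(s[i],c[i])
```

```text
9.65 [0.57824766 0.12748172 0.20968174] [-8.99953367e+01  8.31380044e-02 -7.26570465e+00]
[256 179  14  33 387] [262.86821705 195.5503876 ]
[307 180  14  33 406] [313.08866995 196.17241379]
[194 184   8   8  60] [197.68333333 187.61666667]
```

View pics/w8c.png

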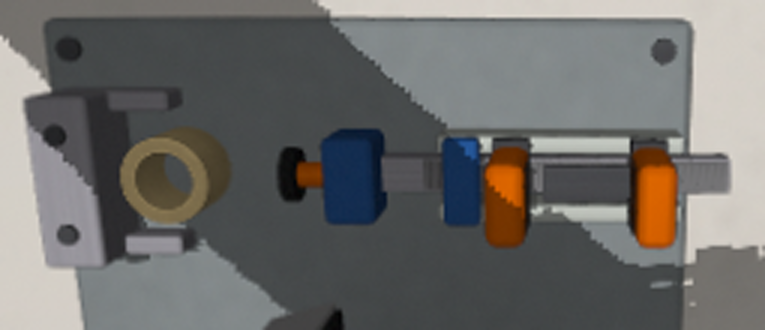

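Run:
```python
from h import *
T=tool_pose();print(r.get_obs()['ee_pos'],r.get_obs()['grip_width'])
a=at_z("wrist",(262.9,196.5),.076,T);b=at_z("wrist",(313.1,197),.076,T);c=(a+b)/2;print(a,b,c,np.linalg.norm(a-b),np.degrees(np.arctan2(b[0]-a[0],b[1]-a[1])))
print('need cm',100*(np.array([c[0],c[1],.057])-T[:3,3]))
print('pad',at_z("wrist",(95+282/3,130+172/3),.025,T),'bush top',at_z("wrist",(95+165/3,130+180/3),.038,T))
```

```text
[0.57906177 0.12787998 0.21117706] 1.002676533428069
[0.57529658 0.10567925 0.076     ] [0.582349   0.15656129 0.076     ] [0.57882279 0.13112027 0.076     ] 0.05136846001863661 7.891102177911445
need cm [ -0.02389847   0.3240288  -15.41770574]
pad [0.56490852 0.01505015 0.025     ] bush top [ 0.55994562 -0.0260472   0.038     ]
```

```bash
python3 -m jog '[[[-1,0,0.25,-3,0],[-1,0,0.25,-6,0],[-1,0,0.25,-9,0],[-1,0,0.25,-11,0],[-1,0,0.25,-11.5,0],[-1,0,0.25,-11.5,0]]]'
python3 - <<'E'
from h import *
T=tool_pose();o=r.get_obs();print(o['t'],o['ee_pos'],o['eef_rot'],o['contact_force'])
im=r.snapshot("wrist");cv2.imwrite("pics/w9.png",im)
E
```

```text
t: 10.2
ee_pos: [0.5792, 0.1301, 0.0954]
eef_rot: [-90.0, -0.1, -7.3]
contact_force: [-1.3, 0.4, 1.4]
grip_width: 1.001
10.2 [0.57921643 0.13008248 0.09541523] [-8.99908449e+01 -5.65415299e-02 -7.28396170e+00] [-1.32038144  0.41193143  1.36966033]
```

View pics/w9.png

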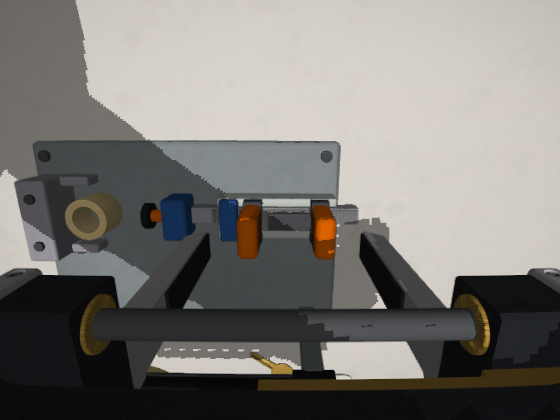

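The grips (columns 249 and 323) are centred between the fingertips (200 and 370). I'll go down to grip height.

```bash
python3 -m jog '[[[-1,0,0,-1.5,0],[-1,0,0,-3,0],[-1,0,0,-3.8,0],[-1,0,0,-3.8,0],[-1,0,0,-3.8,0]]]' 30
python3 - <<'E'
from h import *
T=tool_pose();o=r.get_obs();print(o['t'],o['ee_pos'],o['eef_rot'],o['contact_force'])
im=r.snapshot("wrist");cv2.imwrite("pics/w10.png",im)
print(proj("wrist",[.579,.13,.06],T),proj("wrist",[.579,.13,.078],T))
E
```

```text
t: 10.67
ee_pos: [0.5782, 0.13, 0.056]
eef_rot: [-90.0, 0.0, -7.3]
contact_force: [-0.7, -0.3, -0.4]
grip_width: 0.996
10.6667 [0.57824641 0.12996867 0.05596981] [-9.00049219e+01  4.07805782e-02 -7.25450452e+00] [-0.69458152 -0.30470114 -0.36707569]
[285.89755971 255.43582643] [286.0882785  269.65108717]
```

View pics/w10.png

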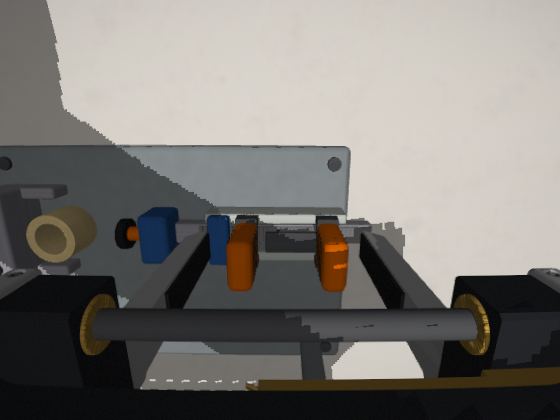

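```bash
python3 -m jog '[[[0.2,0,0,0,0],[0.2,0,0,0,0],[0.2,0,0,0,0],[0.2,0,0,0,0],[0.2,0,0,0,0],[0.2,0,0,0,0],[0.2,0,0,0,0],[0.2,0,0,0,0]]]' 30
python3 - <<'E'
from h import *
T=tool_pose();o=r.get_obs();print(o['t'],o['ee_pos'],o['contact_force'],o['grip_width']*94)
im=r.snapshot("wrist");cv2.imwrite("pics/w11.png",im)
E
```

```text
t: 11.38
ee_pos: [0.5786, 0.1312, 0.0564]
eef_rot: [-89.9, -0.0, -7.2]
contact_force: [2.7, 7.6, -4.0]
grip_width: 0.472
11.3833 [0.57862491 0.13121346 0.05637992] [ 2.68898716  7.5587739  -3.97455928] 44.353834864789015
```

View pics/w11.png

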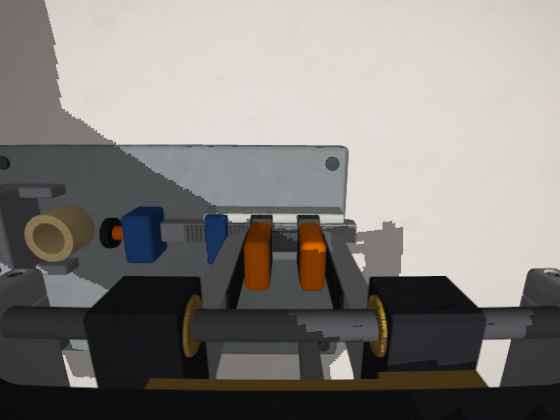

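The first squeeze is advancing: the head moved from column 158 to 144. A 7.6 N sideways force suggests the centre is about 1.5 mm further +y, so I'll correct that and finish the squeeze.

```bash
python3 -m jog '[[[0.2,0,0.15,0,0],[0.2,0,0.15,0,0],[0.2,0,0.15,0,0],[0.2,0,0.15,0,0]]]'
python3 - <<'E'
from h import *
T=tool_pose();o=r.get_obs();print(o['t'],o['ee_pos'],o['contact_force'],o['grip_width']*94)
im=r.snapshot("wrist");cv2.imwrite("pics/w12.png",im)
cv2.imwrite("pics/w12c.png",cv2.resize(im[170:295,0:270],None,fx=2.9,fy=2.9,interpolation=cv2.INTER_CUBIC))
E
```

```text
t: 11.77
ee_pos: [0.5787, 0.1313, 0.0564]
eef_rot: [-90.0, -0.0, -7.3]
contact_force: [-0.1, -1.3, 4.5]
grip_width: 0.415
11.7667 [0.57865543 0.1312529  0.05637978] [-0.07759948 -1.31677831  4.475279  ] 39.0184419475985
```

View pics/w12c.png

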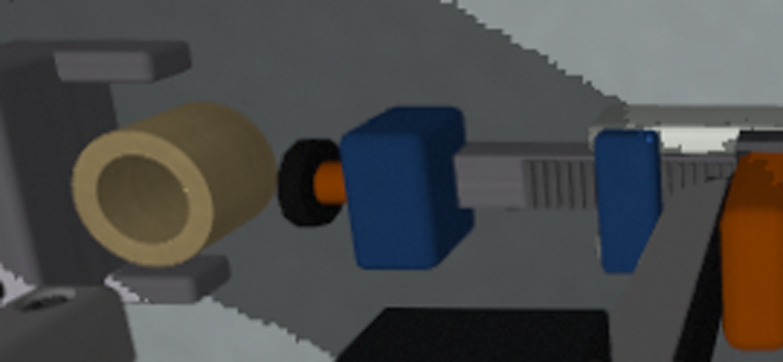

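Now I'll estimate the pad, bushing and stop positions along station y.

Run:
```python
from h import *
def mk(p,e):
    T=np.eye(4);T[:3,:3]=R.from_euler('xyz',e,degrees=True).as_matrix();T[:3,3]=p;return T
T8=mk([.5787,.1277,.2105],[-90,0,-7.25]); T12=mk([.57866,.13125,.05638],[-90,0,-7.25])
t=np.radians(7.2);ux=np.array([np.cos(t),-np.sin(t),0]);uy=np.array([np.sin(t),np.cos(t),0]);o=np.array([.5698,.0455,0])
S=lambda P:np.round(1000*np.array([(P-o)@ux,(P-o)@uy,P[2]]),1)
w=lambda uv,z,T:S(at_z("wrist",uv,z,T))
c8=lambda u,v:(95+u/3,130+v/3); c12=lambda u,v:(u/2.9,170+v/2.9)
print('grips ctr w/TCP',S(T12[:3,3]))
print('stop face top edge',w(c8(86,92),.046,T8),w(c8(104,266),.046,T8))
print('bush top 8',w(c8(164,180),.038,T8),'pad 8',w(c8(280,173),.025,T8))
print('bush top 12',w(c12(143,200),.038,T12),'pad 12',w(c12(298,183),.025,T12), w(c12(317,183),.025,T12))
print('head left top edge 12',w(c12(347,135),.043,T12),' 8',w(c8(323,140),.043,T8))
```

```text
grips ctr w/TCP [-2.  86.2 56.4]
stop face top edge [-36.2 -94.4  46. ] [ 30.6 -96.4  46. ]
bush top 8 [ -1.4 -72.7  38. ] pad 8 [ -1.3 -31.8  25. ]
bush top 12 [ -2.4 -72.5  38. ] pad 12 [ -1.9 -43.   25. ] [ -1.9 -38.2  25. ]
head left top edge 12 [-19.7 -18.8  43. ]  8 [-17.6  -9.   43. ]
```

The stop face is at -95.4 and the bushing centre at -72.6 (mm, station y). The pad went from -31.8 to -43 in the first squeeze, which leaves about 18 mm to contact. I'll release fully and squeeze again.

```bash
python3 -m jog '[[[-0.6,0,0,0,0],[-0.6,0,0,0,0],[-0.6,0,0,0,0],[-0.6,0,0,0,0],[-0.6,0,0,0,0],[-0.6,0,0,0,0],[-0.6,0,0,0,0]]]'
python3 - <<'E'
from h import *
T=tool_pose();o=r.get_obs();print(o['t'],o['ee_pos'],o['contact_force'],o['grip_width']*94)
im=r.snapshot("wrist");cv2.imwrite("pics/w13.png",im)
E
python3 -m jog '[[[0.2,0,0,0,0],[0.2,0,0,0,0],[0.2,0,0,0,0],[0.2,0,0,0,0],[0.2,0,0,0,0],[0.2,0,0,0,0],[0.2,0,0,0,0],[0.2,0,0,0,0]]]'
python3 - <<'E'
from h import *
T=tool_pose();o=r.get_obs();print(o['t'],o['ee_pos'],o['contact_force'],o['grip_width']*94)
im=r.snapshot("wrist");cv2.imwrite("pics/w14.png",im)
a=cv2.imread("pics/w13.png")
cv2.imwrite("pics/w1314c.png",cv2.resize(np.vstack([a[180:290,0:270],im[180:290,0:270]]),None,fx=2.7,fy=2.7,interpolation=cv2.INTER_CUBIC))
E
```

```text
t: 12.4
ee_pos: [0.5782, 0.1313, 0.056]
eef_rot: [-90.0, 0.0, -7.3]
contact_force: [0.1, 0.1, 1.0]
grip_width: 0.799
12.4 [0.57821903 0.13131669 0.05601747] [0.12721997 0.07361346 0.9523918 ] 75.10124237803815
t: 13.12
ee_pos: [0.5784, 0.1313, 0.0561]
eef_rot: [-90.0, 0.0, -7.3]
contact_force: [-0.1, -0.5, -1.3]
grip_width: 0.418
13.1167 [0.57838497 0.13129058 0.0561329 ] [-0.13876768 -0.53108788 -1.29383184] 39.29777540116551
```

View pics/w1314c.png

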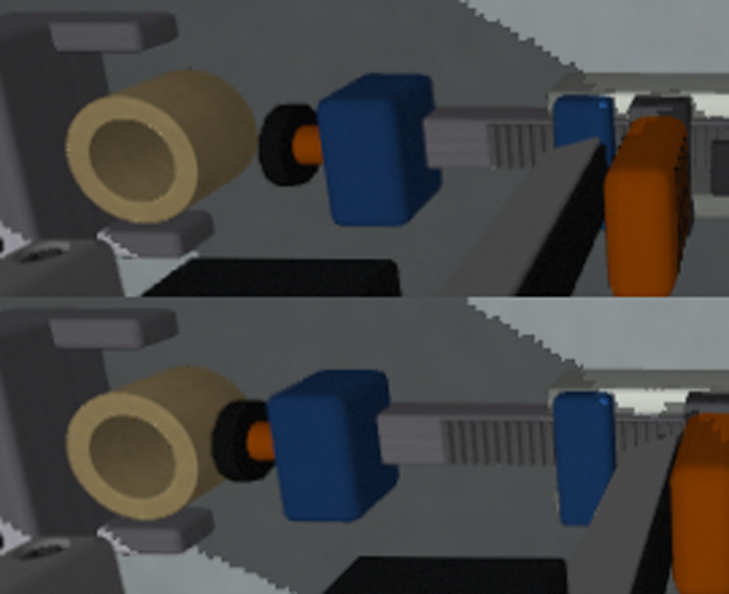

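View pics/w13.png

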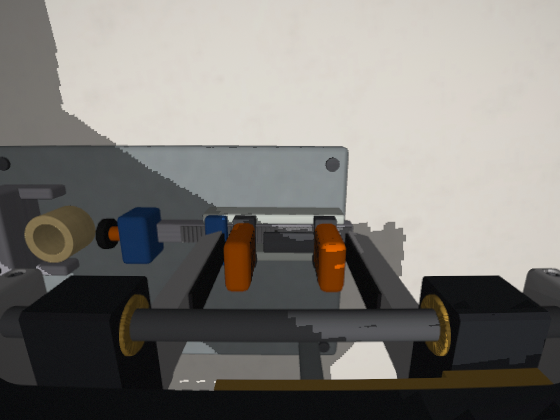

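Run:
```python
from h import *
T=tool_pose()
t=np.radians(7.2);ux=np.array([np.cos(t),-np.sin(t),0]);uy=np.array([np.sin(t),np.cos(t),0]);o=np.array([.5698,.0455,0])
S=lambda P:np.round(1000*np.array([(P-o)@ux,(P-o)@uy,P[2]]),1)
w=lambda u,v,z:S(at_z("wrist",(u/2.7,180+v/2.7),z,T))
print('head13',w(320,103,.043),'head14',w(270,400-297,.043))
print('pad13 centre-of-face',w(277,145,.025),'pad14',w(229,440-297,.025))
print('bush13',w(132,148,.038),'bush14',w(132,443-297,.038))
```

```text
head13 [-19.1 -19.6  43. ] head14 [-19.1 -31.6  43. ]
pad13 centre-of-face [ -1.8 -43.   25. ] pad14 [ -2.3 -55.9  25. ]
bush13 [ -5.8 -72.   38. ] bush14 [ -6.3 -71.9  38. ]
```

The pad is at about -55.5, just touching the bushing, with roughly 6 mm left before it seats. I'll release, then squeeze the third time in stages.

```bash
python3 -m jog '[[[-0.6,0,0,0,0],[-0.6,0,0,0,0],[-0.6,0,0,0,0],[-0.6,0,0,0,0],[-0.6,0,0,0,0],[-0.6,0,0,0,0],[-0.6,0,0,0,0]]]'
python3 -m jog '[[[0.02,0,0,0,0],[0.02,0,0,0,0],[0.02,0,0,0,0],[0.02,0,0,0,0],[0.02,0,0,0,0],[0.02,0,0,0,0],[0.02,0,0,0,0]]]'
python3 - <<'E'
from h import *
T=tool_pose();o=r.get_obs();print(o['t'],o['ee_pos'],o['contact_force'],o['grip_width']*94)
im=r.snapshot("wrist");cv2.imwrite("pics/w15.png",im)
cv2.imwrite("pics/w15c.png",cv2.resize(im[180:290,0:270],None,fx=2.7,fy=2.7,interpolation=cv2.INTER_CUBIC))
E
```

```text
t: 13.75
ee_pos: [0.5785, 0.1314, 0.0562]
eef_rot: [-90.0, -0.0, -7.3]
contact_force: [-0.1, -0.5, 0.1]
grip_width: 0.795
t: 14.33
ee_pos: [0.5785, 0.1313, 0.0562]
eef_rot: [-90.0, -0.0, -7.3]
contact_force: [-1.2, -0.6, 0.3]
grip_width: 0.49
14.3333 [0.57845231 0.13127606 0.0561866 ] [-1.18316497 -0.6040205   0.28560636] 46.04299977278845
```

View pics/w15c.png

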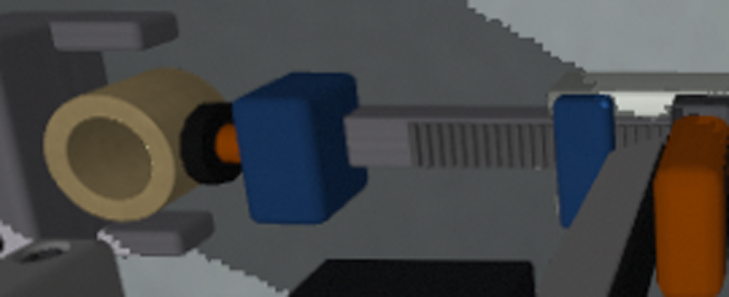

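```bash
python3 -m jog '[[[0.2,0,0,0,0],[0.2,0,0,0,0],[0.2,0,0,0,0],[0.2,0,0,0,0]]]'
python3 - <<'E'
from h import *
T=tool_pose();o=r.get_obs();print(o['t'],o['ee_pos'],o['contact_force'],o['grip_width']*94)
im=r.snapshot("wrist");cv2.imwrite("pics/w16.png",im)
a=cv2.imread("pics/w15.png")
cv2.imwrite("pics/w16c.png",cv2.resize(np.vstack([a[190:270,0:150],im[190:270,0:150]]),None,fx=3.7,fy=3.7,interpolation=cv2.INTER_CUBIC))
E
```

```text
t: 14.72
ee_pos: [0.5784, 0.1313, 0.0562]
eef_rot: [-90.0, -0.0, -7.3]
contact_force: [0.5, -1.5, 1.8]
grip_width: 0.415
14.7167 [0.57844964 0.13127275 0.0562009 ] [ 0.54122347 -1.54482834  1.79705664] 39.03990919232315
```

View pics/w16c.png

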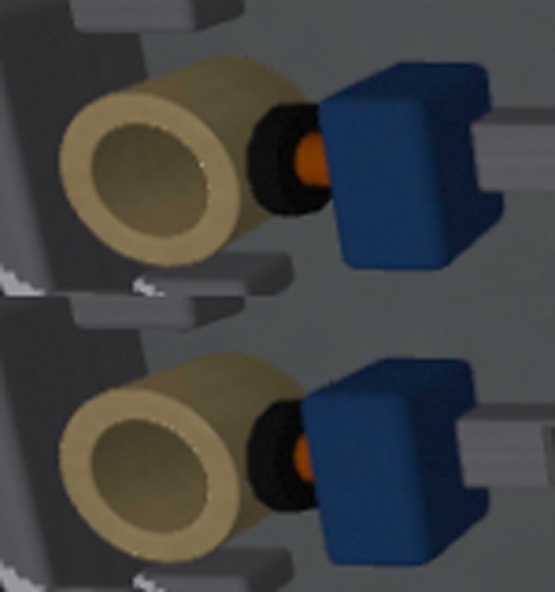

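The bushing did not move between the two stages, so it is seated against the stop. The visible rod shortened from about 19.5 px to 15 px, so I estimate the plunger at about 4 mm. I'll measure this more carefully.

Run:
```python
from h import *
T=tool_pose()
t=np.radians(7.2);ux=np.array([np.cos(t),-np.sin(t),0]);uy=np.array([np.sin(t),np.cos(t),0]);o=np.array([.5698,.0455,0])
y=lambda u,v,z:1000*(at_z("wrist",(u,v),z,T)-o)@uy
for n in (13,14,15,16):
    im=cv2.imread(f"pics/w{n}.png"); hsv=cv2.cvtColor(im,cv2.COLOR_BGR2HSV)
    b=cv2.inRange(hsv,(100,120,40),(130,255,255)); g=cv2.cvtColor(im,cv2.COLOR_BGR2GRAY)
    b[:, 190:]=0
    rows=range(226,238); L=[np.where(b[v])[0].min() for v in rows]; 
    org=cv2.inRange(hsv,(3,120,60),(20,255,255)); 
    row=g[233,:].astype(int); O=np.where(org[233,90 if n<15 else 70:180])[0]
    k=[np.where(g[v,50:150]<22)[0]+50 for v in rows]
    print(n,'headL',np.mean(L),'y',round(y(np.mean(L),232,.035),1),'padL',np.mean([q.min() if len(q) else np.nan for q in k]),'y',round(y(np.mean([q.min() for q in k if len(q)]),232,.025),1))
```

```text
13 headL 119.08333333333333 y -25.2 padL 96.41666666666667 y -47.3
14 headL 101.33333333333333 y -37.4 padL 79.25 y -59.9
15 headL 88.33333333333333 y -46.4 padL 67.5 y -68.6
16 headL 84.08333333333333 y -49.3 padL 67.41666666666667 y -68.6
```

The careful measurement gives head-to-pad gaps of 22.1, 22.5, 22.2 and 19.3 mm. So the plunger is only about 3 to 3.5 mm in, which is too near the limit. I'll release and make a fourth, partial squeeze in stages, aiming for +2.5–3 mm more.

```bash
cat > m.py <<'E'
from h import *
import sys
def meas(n):
    T=tool_pose();ob=r.get_obs()
    im=r.snapshot("wrist");cv2.imwrite(f"pics/w{n}.png",im)
    t=np.radians(7.2);uy=np.array([np.sin(t),np.cos(t),0]);o=np.array([.5698,.0455,0])
    y=lambda u,v,z:1000*(at_z("wrist",(u,v),z,T)-o)@uy
    hsv=cv2.cvtColor(im,cv2.COLOR_BGR2HSV);b=cv2.inRange(hsv,(100,120,40),(130,255,255)); g=cv2.cvtColor(im,cv2.COLOR_BGR2GRAY);b[:,190:]=0
    rows=range(226,238); L=np.mean([np.where(b[v])[0].min() for v in rows]); K=np.mean([np.where(g[v,50:150]<22)[0].min()+50 for v in rows if (g[v,50:150]<22).any()])
    a,c=y(L,232,.035),y(K,232,.025)
    print(ob['t'],np.round(ob['ee_pos'],4),np.round(ob['contact_force'],1),'open',round(ob['grip_width']*94,2),'headpx',round(L,2),'padpx',round(K,2),'head',round(a,1),'pad',round(c,1),'gap',round(a-c,1),'plunger~',round(22.25-a+c,1))
    cv2.imwrite(f"pics/w{n}c.png",cv2.resize(im[180:290,0:270],None,fx=2.7,fy=2.7,interpolation=cv2.INTER_CUBIC))
meas(sys.argv[1])
E
python3 -m jog '[[[-0.6,0,0,0,0],[-0.6,0,0,0,0],[-0.6,0,0,0,0],[-0.6,0,0,0,0],[-0.6,0,0,0,0],[-0.6,0,0,0,0],[-0.6,0,0,0,0]]]'
python3 m.py 17
python3 -m jog '[[[-0.23,0,0,0,0],[-0.23,0,0,0,0],[-0.23,0,0,0,0],[-0.23,0,0,0,0],[-0.23,0,0,0,0],[-0.23,0,0,0,0]]]'
python3 m.py 18
```

```text
t: 15.35
ee_pos: [0.5784, 0.1315, 0.0562]
eef_rot: [-90.0, -0.0, -7.3]
contact_force: [0.4, 0.4, -1.0]
grip_width: 0.797
15.35 [0.5784 0.1315 0.0562] [ 0.4  0.4 -1. ] open 74.87 headpx 84.42 padpx 67.25 head -48.9 pad -68.5 gap 19.6 plunger~ 2.6
t: 15.9
ee_pos: [0.5784, 0.1313, 0.0562]
eef_rot: [-90.0, -0.0, -7.3]
contact_force: [0.1, -0.7, 0.7]
grip_width: 0.617
15.9 [0.5784 0.1313 0.0562] [ 0.1 -0.7  0.7] open 58.02 headpx 80.0 padpx 67.42 head -52.2 pad -68.6 gap 16.4 plunger~ 5.8
```

The plunger is now about 5.8–6.3 mm in, close to half-way, and the bushing pixels are unchanged. I'll check the pictures before handing in.

```bash
python3 - <<'E'
from h import *
s=r.snapshot("side"); cv2.imwrite("pics/s19.png",s)
print(r.tip_of("side","guard_bar")[:1])
t=r.snapshot("top"); print(r.tip_of("top","guard_bar")[:1])
w=cv2.imread("pics/w18.png")
cv2.imwrite("pics/c19.png",np.hstack([cv2.resize(s[60:285,225:385],(427,600),interpolation=cv2.INTER_CUBIC),cv2.resize(cv2.resize(w[170:295,0:200],None,fx=1.86,fy=1.86),(372,600*0+233)) if 0 else cv2.copyMakeBorder(cv2.resize(w[170:295,0:200],(372,232),interpolation=cv2.INTER_CUBIC),0,368,0,0,cv2.BORDER_CONSTANT)]))
o=r.get_obs();print(o['t'],o['grip_width']*94,o['contact_force'])
E
python3 m.py 20
```

```text
[{'xy': [342.2, 140.4], 'p': 0.89}]
[{'xy': [295.2, 154.9], 'p': 0.9}]
16.15 58.30332729070314 [-0.52379069 -0.09078494 -0.14662794]
16.15 [0.5784 0.1313 0.0562] [-0.5 -0.1 -0.1] open 58.3 headpx 80.0 padpx 67.33 head -52.2 pad -68.7 gap 16.5 plunger~ 5.7
```

View pics/c19.png

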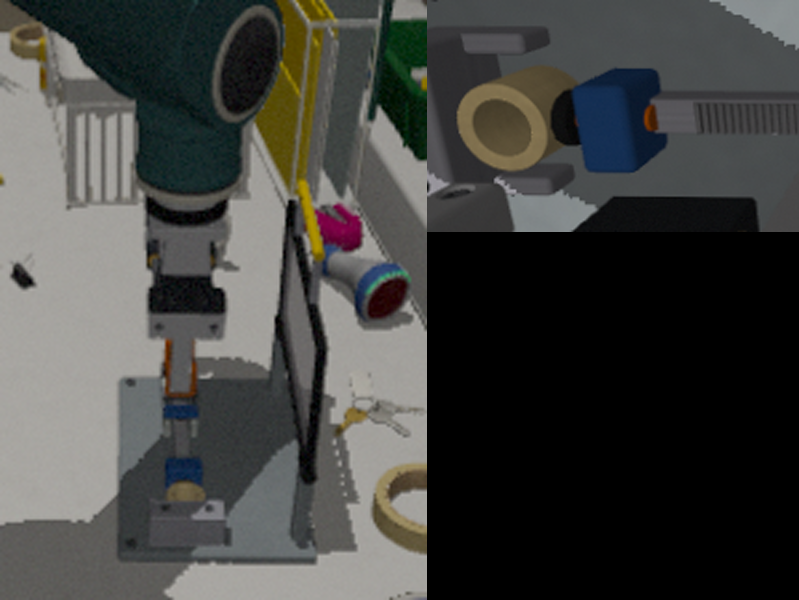

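The guard is upright with its bar unmoved at (342,140). The bushing stands seated between the cheeks, the pad is on it, and the rod tail now shows behind the head. The grips are held steady, so I'll hand in.

Run:
```python
from cell import r
print(r.finish_job())
```

```text
the job is handed in; nothing more can be done
None
```

I lifted the guard by its yellow bar, left it standing up, then pumped the grips and handed the job in at about 16 s with the grips still squeezed. The hand-in reported no verdict.

- **Guard:** it was left upright. The bar measured 0.273 m high, about over the hinge, and had hardly moved (within 2 px) in the last side and top pictures.
- **Pumping:** three full squeezes and a partial fourth. After the third the plunger was only about 3 mm in, too close to the lower limit, so I added the fourth in part.
- **Final state:**
  - **Plunger:** pressed in about 5.7–6 mm of 12 mm by the wrist camera, good to roughly 1 mm.
  - **Bushing:** standing, and it stopped moving once it reached the stop. I measured no final gap to the stop.
  - **Grips:** held at 58 mm opening, about 4 mm in on each side. I could not read the finger force on the grips or the push on the bushing directly.

- **Disagreements:**
  - During the lift, my first arc for the guard was about 3 mm too tight. That put about 39 N on the wrist until I eased off.
  - A rough first look after the third squeeze gave 4 mm; the careful measurement gave about 3 mm, which I trusted.
- **Not checked:** the mug and clip stood clear of the work and looked undisturbed in the side pictures, but I did not measure the bystanders again. The loupe was out of the last picture I viewed.

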